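Set and lock the focus barrel of the alignment camera

TASK

Turn the camera's focus barrel by its upper tommy pin until that pin stands directly over the index pointer on the housing. Then, holding the barrel there, turn the knurled lock ring clockwise by its lower pin until it has met the housing and is nipped up snug - firm but not forced - without letting the barrel follow. Leave it so, and leave the other things on the bench where they are.

Things in the scene. Friction and masses are not known exactly. Their poses are not given: they have to be found in the camera images.
- camera: Upward-looking alignment camera, bolted to the bench: grey finned housing on a 150 x 120 mm plate, 12 mm thick, with a round flange (74 mm across) whose flat top is 56 mm above the bench. A black barrel, 51 mm across, stands upright on it, its top 108 mm above the bench. Origin: on the barrel's axis at bench level, z up, -x towards the index pointer.
- index (a point): Outer tip of the small steel index pointer on the housing, 52 mm out from the barrel axis, 57 mm above the bench. Seen from the axis, this is the direction in which the barrel pin must stand. It faces the robot's left (+y), give or take 25 degrees.
- barrel_pin (a point): The upper tommy pin: a plain round steel rod, 8 mm thick, level and radial, fixed in the black barrel; centre line 90 mm above the bench. It sticks out to 73 mm from the barrel axis; this point is on its centre line, 60 mm from the axis.
- ring_pin (a point): The lower tommy pin: an equal rod, fixed in the knurled lock ring (59 mm across, 68 to 80 mm above the bench); centre line 74 mm above the bench. It sticks out to 73 mm from the axis; this point is on its centre line, 60 mm from the axis. From above it stands counter-clockwise of the barrel pin, 27 to 53 degrees away at the start.
- barrel (a joint): Angle of the barrel in the housing, rad: 0 with its pin over the index pointer, positive counter-clockwise from above. It starts 0.22 to 0.45 rad clockwise of the index (negative). About 0.15 N m turns it, and it stays where it is left. Turned by its own pin, it carries the lock ring round with it.
- lock_ring (a joint): Clockwise turn of the lock ring on the barrel since it met the housing, rad; 0 while it runs free. Then the torque is 0.8 N m and climbs 4 N m per rad: snug from 0.06 (17 N on the pin, 60 mm out), overtightened above 0.20 (27 N). It stays where it is left.
- ring_top (a point): Point on the barrel axis level with the lock ring's upper face, 80 mm above the bench. The loose ring needs 0.25 N m, more than the barrel's own friction: pushed alone it takes the barrel round with it. It runs free for 0.15 to 0.25 rad before it meets the housing; where differs from case to case (the pins are then 19 to 39 degrees apart).
- lens_cap: Bystander: round black cap, 53 mm across, 13 mm high, loose beside the camera; origin at the centre of its underside.
- driver: Bystander: screwdriver with a blue handle, 170 mm long, lying loose beside the camera.
- tweezers: Bystander: steel tweezers, 130 mm long, 6 mm high, lying loose.
- screw_dish: Bystander: grey open dish, 100 x 75 x 22 mm, with screws; origin at the centre of its underside.
- flux_bottle: Bystander: amber bottle, 44 mm across, 85 mm high; origin at the centre of its underside.
- solder_spool: Bystander: spool, 62 mm across, 38 mm high; origin at the centre of its underside.
Mind the look-alikes: they are no part of the job. What is shaped like the camera but pink, purple or red is not meant.

How it is judged:
By the outcome, as a careful person would: the job done as asked, in the order asked, and still so for the second after the job is handed in, with the robot touching nothing.
It also fails if it takes over 45 s, if anything falls off the work surface, if the arm or the gripper's body presses on something with over 40 N, if the wrist force passes 120 N, or if a joint passes its speed limit or range.

ROBOT

A 7-joint arm with a two-finger parallel gripper is mounted at the origin on the work surface. World frame = base frame: x ahead of the robot, y to its left, z up, the work surface at z = 0. Lengths are in m, angles in rad, forces in N, time in s.
With the tool pointing down it reaches from about 0.425 to 0.825 m from the base axis. Payload 3.6 kg.
Tool frame: the origin (TCP) lies midway between the tips of the shut fingers; the grasp point (between the pads) lies 19 mm behind it; z points along the fingers, y is the direction in which the jaws open and shut (so a half turn about z gives the same grasp; the last joint's range is limited). The gripper opens to 85 mm and grips with 20 to 120 N. Pads are 22 mm wide; open, the fingers measure 114 mm over their backs; the gripper's body (76 mm by 85 mm) begins 54 mm behind the grasp point. The pads swing forward as they close: fully open they stand 13 mm farther back than shut.
Start: joints at [-1.347, 0.615, -0.013, 1.423, 0.008, 1.103, -0.04], TCP at [0.161, 0.63, 0.231] pointing down, gripper open.
Joint ranges: [-3.12, 3.12], [-0.3, 2.06], [-1.34, 1.32], [0.26, 2.42], [-1.36, 4.5], [0.01, 1.98], [-2.84, 2.84]. Speed limits (rad/s): [2.79, 2.79, 3.14, 3.14, 3.14, 3.14, 3.14].

INTERFACE

Orientations are given as a unit quaternion [w, x, y, z].
In Python, from plant import * gives the robot as it stands. The module is installed in compiled form; this text tells all that it offers.
- The arm moves only by the shell command python3 -m creep 'ROWS' [FORCE]. ROWS is JSON, one flat list of numbers, 5 for each row, row after row: the closure in counts, from 0 (fully open) to 255 (shut), then the shift along the tool's x, y, z in mm, then the turn about the tool's z in degrees. In form: [gripper, tx, ty, tz, spin, gripper, tx, ty, tz, spin, ...]. A call has 1 to 8 rows; each row shifts and turns the pose as measured when the row begins, along the tool's axes as they then stand; what a row does not reach is not made up. A row lasts 1/12 s, in which the tool goes at most 41.7 mm and 7.16 degrees, less where a joint would pass 70% of its speed; a pose out of reach is approached as far as the arm can. A call with a gripper value outside its range is refused whole. The fingers move at their own pace and stop on an object; FORCE is the grip in N (left out, the last holds). Time passes only in rows, so rows that do not move let the fingers close. It gives the time, the measured TCP pose, the force and the opening at its end, in the units of the state.
- read_state(): the state, without advancing time (a new reading comes with each control period).
- get_image(name): name is "scene" or "top"; returns a dict with "img" (480x640x3 uint8, red, green, blue), "intrinsics" (3x3 intrinsics, pixels), "xyz" and "attitude" of the camera in the world. Camera axes: x right, y down, z forward; pixel columns grow to the right and rows downward; lengths in m; the calibration is good to about 2 mm. A picture is of the moment at which its call begins. There is no depth.
- close_job(): hands the job in, once; it reports no verdict.
Trained networks look in a picture, given as the dict that the camera call returned (one of the last four; its "shot" number tells which), for a name from the list of things; names that differ only in an ending like _2 or _b are one class to them, and where a whole thing is asked for, a point or a joint stands for the part that bears it (a point fixed in the world has none). Each returns a list of dicts, best first, with "conf" (0 to 1); they miss things now and then, are a little off and sometimes report something else, mostly with a low value. They report only what shows in the picture. A call takes as long as a camera call. They do not tell look-alikes from the thing itself.
- boxes_of(picture, name): "centre" ([x, y, z] in m, in world coordinates, good to about 4 mm: the middle of the surface that is visible of it).
- masks_of(picture, name): "region" (480x640 bool, what is visible of it).
The state is a dict: "time": time; "joint_positions": joint angles; "joint_velocities": joint speeds; "joint_efforts": joint torques, N m; "tool_pos": TCP position; "tcp_rot": TCP orientation; "ft_force": force on the tool from outside, world axes, zero at the start; "ft_torque": the same for the moment, N m; "width": opening from 0.0 (shut) to 1.0 (fully open).
Only numpy, scipy, OpenCV 4.12 (cv2) and the standard library are available. Lean on these libraries where they do the work, as an engineer would, in place of code of your own. Each camera call takes 0.05 s, during which the arm holds its last target.

## Working session

There is one attempt and no reset: what is moved stays moved. The work goes in short steps, Python scripts to look and compute and a shell command to move; the robot and the scene stay as the last step left them, time stands still between calls to the robot, and variables do not carry over. Pictures are saved under pics/ and viewed, and the job is handed in when it is done.

```bash
mkdir -p pics; cat > h.py <<'E'
from plant import *
import numpy as np, cv2
def R(q):
    w,x,y,z=q
    return np.array([[1-2*(y*y+z*z),2*(x*y-z*w),2*(x*z+y*w)],[2*(x*y+z*w),1-2*(x*x+z*z),2*(y*z-x*w)],[2*(x*z-y*w),2*(y*z+x*w),1-2*(x*x+y*y)]])
def A(p):
    a=np.array(p["attitude"]); return a if a.shape==(3,3) else R(a)
def save(p,n): cv2.imwrite('pics/'+n,cv2.cvtColor(p["img"],cv2.COLOR_RGB2BGR))
def proj(p,X):
    c=A(p).T@(np.array(X)-np.array(p["xyz"])); k=np.array(p["intrinsics"])@c; return k[:2]/k[2]
def ray(p,u,v):
    d=A(p)@np.linalg.solve(np.array(p["intrinsics"]),[u,v,1.]); return np.array(p["xyz"]),d
def atz(p,u,v,z):
    o,d=ray(p,u,v); return o+d*(z-o[2])/d[2]
def tri(p1,a,p2,b):
    o1,d1=ray(p1,*a);o2,d2=ray(p2,*b)
    s=np.linalg.lstsq(np.c_[d1,-d2],o2-o1,rcond=None)[0]
    return (o1+d1*s[0]+o2+d2*s[1])/2, np.linalg.norm(o1+d1*s[0]-o2-d2*s[1])
E
python3 - <<'E'
from h import *
for n in("scene","top"):
    p=get_image(n); save(p,n+'1.png'); print(n,p["xyz"],np.round(p["attitude"],4),p["intrinsics"])
    for k in("camera","index","barrel_pin","ring_pin","ring_top","barrel","lock_ring"):
        try:
            for b in boxes_of(p,k)[:4]: print(k,np.round(b["centre"],4),round(b["conf"],2),np.round(proj(p,b["centre"])))
        except Exception as e: print(k,e)
s=read_state(); print(s)
E
```

```text
scene [0.94375943 0.50710419 0.8772233 ] [-0.0925  0.256   0.8987 -0.3439] [[474.84495427   0.         315.97115844]
 [  0.         474.84495427 241.91322245]
 [  0.           0.           1.        ]]
camera [0.4184 0.1743 0.0287] 0.85 [449. 311.]
camera [ 0.4426 -0.5309  0.0379] 0.81 [279. 141.]
camera [ 0.6011 -0.0053  0.0364] 0.72 [331. 288.]
camera [ 0.4351 -0.2399  0.033 ] 0.56 [335. 199.]
index [ 0.603  -0.0018  0.028 ] 0.94 [331. 291.]
index [ 0.4464 -0.5267  0.0316] 0.91 [279. 144.]
index [ 0.4335 -0.2383  0.0351] 0.89 [336. 198.]
index [0.4193 0.1707 0.033 ] 0.88 [448. 309.]
barrel_pin [ 0.4206 -0.2483  0.0963] 0.78 [339. 176.]
barrel_pin [0.4045 0.1639 0.0926] 0.75 [457. 287.]
barrel_pin [ 0.5962 -0.0182  0.0933] 0.71 [330. 266.]
barrel_pin [ 0.4352 -0.5323  0.0908] 0.56 [280. 124.]
ring_pin [0.4159 0.1718 0.0806] 0.66 [454. 295.]
ring_pin [ 0.5901 -0.0116  0.08  ] 0.65 [334. 271.]
ring_pin [ 0.4411 -0.5312  0.0738] 0.64 [278. 130.]
ring_pin [ 0.4232 -0.2421  0.0754] 0.41 [339. 184.]
ring_top [0.4208 0.1728 0.0347] 0.89 [448. 309.]
ring_top [ 0.4298 -0.2393  0.0362] 0.7 [3
[... 2051 characters left out ...]
, 'joint_positions': array([-1.34648229,  0.61486577, -0.01258054,  1.4233994 ,  0.00810669,
        1.10339529, -0.04040955]), 'joint_velocities': array([ 0.00025717, -0.00097544,  0.0008363 , -0.00061407, -0.0001341 ,
        0.00124436,  0.00072265]), 'joint_efforts': array([-1.35230725e-04, -4.69047403e+01,  2.58975942e-01, -1.71329802e+01,
        1.00488376e-02,  1.62237837e-03, -3.26006038e-06]), 'tool_pos': array([0.16130798, 0.6296397 , 0.23131971]), 'tcp_rot': array([-1.06153641e-05,  1.25068717e-01,  9.92148082e-01, -7.74157904e-06]), 'ft_force': array([ 1.08361906,  0.15077746, -0.47555972]), 'ft_torque': array([-0.07482088, -0.03538334,  0.01018122]), 'width': 0.998621807343944}
```

View pics/scene1.png

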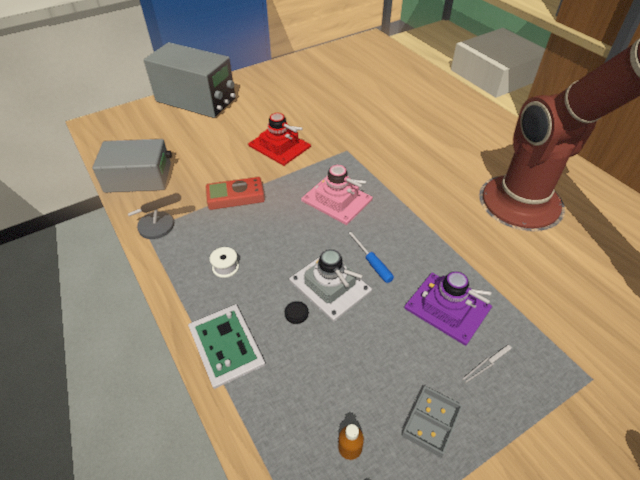

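View pics/top1.png

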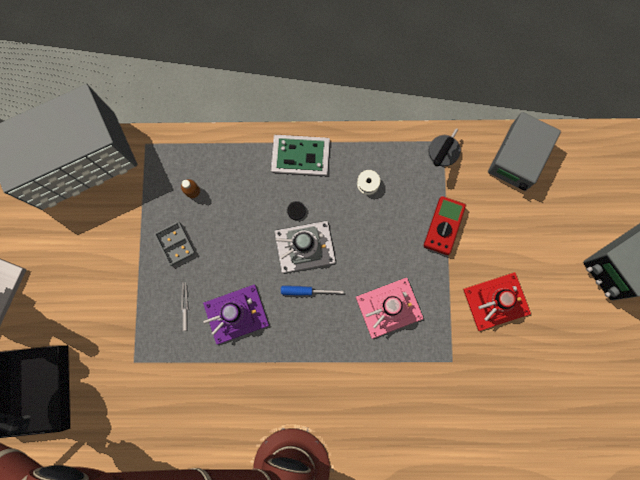

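Scene view: the cameras are grey-white (331,280), purple (449,305), pink (337,195) and red (279,143). In the top view they are at grey (305,246), purple (237,314), pink (391,306) and red (497,301). Only the grey one fits the description; next I check it in a close crop.

```bash
python3 - <<'E'
import cv2,numpy as np
a=cv2.imread('pics/scene1.png')[235:325,285:385]; b=cv2.imread('pics/top1.png')[213:281,265:345]
a=cv2.resize(a,(500,450),interpolation=2); b=cv2.resize(b,(529,450),interpolation=2)
cv2.imwrite('pics/c1.png',cv2.resize(a,(800,720))[:600] if 0 else a); cv2.imwrite('pics/c2.png',b)
E
```

```text
(no output)
```

View pics/c1.png

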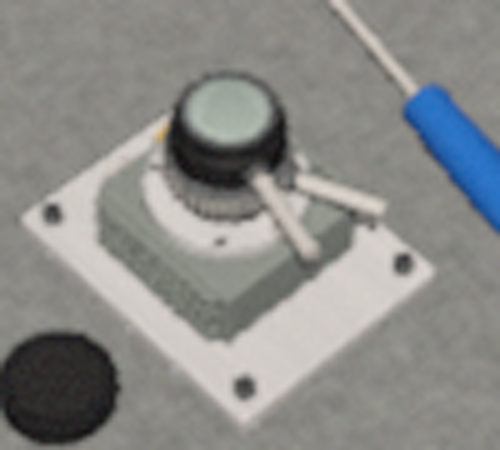

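View pics/c2.png

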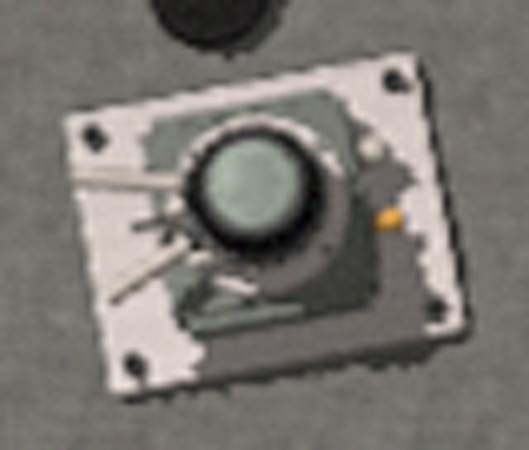

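The crop confirms the grey camera. The black barrel has its pin pointing left in the top view, and the ring pin stands counter-clockwise of it. The index pointer is the small tick between them at about (286,247). Next I measure the geometry.

```bash
python3 - <<'E'
from h import *
S=get_image("scene");T=get_image("top")
# plate holes, crop pixel -> full
def fs(p): return (285+(p[0]+.5)/5-.5, 235+(p[1]+.5)/5-.5)
k=529/80
def ft(p): return (265+(p[0]+.5)/k-.5, 213+(p[1]+.5)/k-.5)
hs=[fs(p) for p in[(52,213),(403,263),(245,386)]]; ht=[ft(p) for p in[(95,137),(396,80),(134,365),(436,309)]]
print("scene holes z12");H=[atz(S,*p,.012) for p in hs];print(np.round(H,4))
print("top holes");G=[atz(T,*p,.012) for p in ht];print(np.round(G,4), "centre",np.mean(G,0))
G=np.array(G)
ang=lambda v:np.degrees(np.arctan2(v[1],v[0]))
print("idx dir top", ang(G[0]-G[1]),ang(G[2]-G[3]), ang(G[0]-G[2])+90-180*0,ang(G[1]-G[3])+90, np.linalg.norm(G[0]-G[1]),np.linalg.norm(G[0]-G[2]))
# barrel top
bs=fs((229,111)); bt=ft((254,186))
print("barrel top tri",tri(S,bs,T,bt), atz(S,*bs,.108),atz(T,*bt,.108))
for nm,a,b in (("bpin tip",(312,250),(74,176)),("rpin tip",(382,207),(113,299))):
    z=.09 if nm[0]=='b' else .074
    print(nm,tri(S,fs(a),T,ft(b)),atz(S,*fs(a),z),atz(T,*ft(b),z))
print("index top",atz(T,*ft((135,228)),.057))
for k in("barrel","lock_ring","camera"):
    for p,n in((S,'s'),(T,'t')):
        for m in masks_of(p,k):
            r=m["region"]; ys,xs=np.nonzero(r); print(k,n,round(m["conf"],2),len(xs),round(xs.mean(),1),round(ys.mean(),1),xs.min(),xs.max(),ys.min(),ys.max())
E
```

```text
scene holes z12
[[ 0.6444 -0.0878  0.012 ]
 [ 0.5247  0.0204  0.012 ]
 [ 0.6205  0.0377  0.012 ]]
top holes
[[ 0.6201  0.0374  0.012 ]
 [ 0.6435 -0.0894  0.012 ]
 [ 0.5234  0.0203  0.012 ]
 [ 0.5461 -0.1055  0.012 ]] centre [ 0.58329322 -0.03431202  0.012     ]
idx dir top 100.48168477221161 100.21519720740147 100.02692131174665 99.43316605242829 0.12886870937177114 0.09813622570050558
barrel top tri (array([ 0.58353808, -0.03417369,  0.10040866]), np.float64(0.0005079101208546394)) [ 0.58723719 -0.02906382  0.108     ] [ 0.58202472 -0.03439075  0.108     ]
bpin tip (array([0.5898858 , 0.03860412, 0.08915029]), np.float64(5.799350228828087e-06)) [0.59026941 0.03910721 0.09      ] [0.58973373 0.03852402 0.09      ]
rpin tip (array([0.54298059, 0.02417508, 0.06985982]), np.float64(0.0002493469378381358)) [0.5451234  0.02656345 0.074     ] [0.54229145 0.02390284 0.074     ]
index top [0.57387254 0.01662483 0.057     ]
barrel s 0.91 451 279.1 124.7 267 301 112 136
barrel s 0.9 818 332.9 265.9 316 361 248 285
barrel s 0.71 895 458.9 287.8 439 488 271 302
barrel s 0.69 488 339.9 177.6 327 
[... 355 characters left out ...]
53 269 460.7 293.6 439 490 281 301
lock_ring s 0.28 3215 330.4 283.8 289 371 249 320
lock_ring s 0.16 203 493.0 358.1 466 510 345 380
lock_ring t 0.57 2287 305.1 246.6 277 335 221 271
lock_ring t 0.52 117 296.2 250.4 281 314 238 258
lock_ring t 0.42 94 381.5 313.0 374 391 295 326
camera s 0.86 3071 330.3 284.0 290 370 250 320
camera s 0.8 1772 279.3 140.6 249 310 112 164
camera s 0.76 3917 450.1 304.9 404 491 271 345
camera s 0.74 2202 337.3 195.1 302 371 165 223
camera t 0.97 2469 235.7 313.9 204 268 285 343
camera t 0.93 2524 389.4 307.4 357 423 277 337
camera t 0.85 2554 496.7 301.0 464 530 273 331
camera t 0.7 2364 305.0 246.3 275 335 221 272
camera t 0.69 971 174.5 243.3 156 193 223 264
```

```bash
cat >> h.py <<'E'
AX=np.array([0.5835,-0.0341]); IDX=100.3
def now(ax=None):
    ax=AX if ax is None else ax
    s=read_state(); M=R(s["tcp_rot"]); p=np.array(s["tool_pos"])
    phi=np.degrees(np.arctan2(M[1,0],M[0,0])); d=p[:2]-ax
    rel=[d@M[:2,0],d@M[:2,1]]
    return s,M,p,phi,rel
def go(phi,xc,yc,z):
    s,M,p,ph,rel=now()
    f=np.radians(phi);u=np.array([np.cos(f),np.sin(f)]);v=np.array([np.sin(f),-np.cos(f)])
    t=np.r_[AX+(xc*u+yc*v)/1e3,z]
    d=M.T@(t-p)*1e3
    print("t%.2f phi %.2f x %.1f y %.1f z %.1f w %.3f F"%(s["time"],ph,rel[0]*1e3,rel[1]*1e3,p[2]*1e3,s["width"]),np.round(s["ft_force"],1),"tz",round(s["ft_torque"][2],2),"tilt",np.round(M[:,2],3)," -> d",np.round(d,1),"spin %.2f"%((ph-phi+180)%360-180), "q7 %.2f"%s["joint_positions"][6])
E
python3 -c "
from h import *
go(104.5,50,0,.2)"
```

```text
t1.20 phi 165.63 x 573.7 y 538.2 z 231.3 w 1.002 F [ 0.8  1.2 -0.2] tz -0.01 tilt [-0. -0. -1.]  -> d [-549.6 -494.4   31.3] spin 61.13 q7 -0.04
```

```bash
python3 -m creep '[0,-27,-24,0,0, 0,-27,-24,0,0, 0,-27,-24,0,0, 0,-27,-24,0,0, 0,-27,-24,0,0, 0,-27,-24,0,0, 0,-27,-24,0,0, 0,-27,-24,0,0]'; python3 -c "
from h import *
go(104.5,50,0,.2)"
```

```text
time: 1.87
tool_pos: [0.3208, 0.3915, 0.2284]
tcp_rot: [-0.003, 0.114, 0.993, 0.004]
ft_force: [1.7, 0.4, -0.2]
width: 1.0
t1.87 phi 166.88 x 352.4 y 354.8 z 228.4 w 1.000 F [ 1.7  0.4 -0.2] tz 0.0 tilt [-0.005  0.01  -1.   ]  -> d [-329.4 -310.7   23.5] spin 62.38 q7 0.42
```

```bash
python3 -m creep '[0,-27,-24,0,0, 0,-27,-24,0,0, 0,-27,-24,0,0, 0,-27,-24,0,0, 0,-27,-24,0,0, 0,-27,-24,0,0, 0,-27,-24,0,0, 0,0,0,0,0]'; python3 -c "
from h import *
go(104.5,50,0,.2)"
```

```text
time: 2.53
tool_pos: [0.4783, 0.1654, 0.2286]
tcp_rot: [0.002, 0.121, 0.993, 0.005]
ft_force: [0.9, -0.8, -0.1]
width: 0.996
t2.53 phi 166.15 x 149.9 y 168.5 z 228.6 w 0.996 F [ 0.9 -0.8 -0.1] tz -0.04 tilt [ 0.005  0.008 -1.   ]  -> d [-126.1 -124.8   27.8] spin 61.65 q7 0.99
```

```bash
python3 -m creep '[0,-25,-25,0,0, 0,-25,-25,0,0, 0,-25,-25,0,0, 0,0,0,0,7, 0,0,0,0,7, 0,0,0,0,7, 0,0,0,0,7, 0,0,0,0,7]'; python3 -c "
from h import *
go(104.5,50,0,.2)"
```

```text
time: 3.2
tool_pos: [0.5365, 0.0681, 0.2291]
tcp_rot: [0.003, 0.417, 0.909, 0.006]
ft_force: [-0.7, 0.6, -0.8]
width: 1.0
t3.20 phi 130.76 x 108.0 y 31.1 z 229.1 w 1.000 F [-0.7  0.6 -0.8] tz 0.07 tilt [ 0.01   0.009 -1.   ]  -> d [-63.2  -9.4  29. ] spin 26.26 q7 0.68
```

```bash
python3 -m creep '[0,0,0,0,7, 0,0,0,0,7, 0,0,0,0,7, 0,0,0,0,7, 0,0,0,0,5, 0,0,0,0,0]'; python3 -c "
from h import *
go(104.5,50,0,.13)"
```

```text
time: 3.7
tool_pos: [0.5366, 0.0698, 0.2299]
tcp_rot: [0.001, 0.664, 0.748, 0.007]
ft_force: [-0.2, -0.5, -0.0]
width: 1.002
t3.70 phi 96.80 x 108.7 y -34.3 z 229.9 w 1.002 F [-0.2 -0.5 -0. ] tz 0.05 tilt [ 0.011  0.01  -1.   ]  -> d [-60.   26.3  99.7] spin -7.70 q7 0.18
```

```bash
python3 -m creep '[0,-30,13,0,-4, 0,-30,13,0,-3, 0,0,0,35,0, 0,0,0,35,0, 0,0,0,20,0, 0,0,0,0,0]'; python3 -c "
from h import *
go(104.5,50,0,.06)
T=get_image('top');S=get_image('scene')
a=cv2.resize(T['img'][200:290,255:355],(600,540),interpolation=2);S2=cv2.resize(S['img'][215:330,270:400],(780,690)[::1],interpolation=2)
save({'img':a},'t2.png');save({'img':cv2.resize(S2,(678,600))},'s2.png')
"
```

```text
time: 4.2
tool_pos: [0.5779, 0.0171, 0.1398]
tcp_rot: [0.005, 0.606, 0.795, 0.011]
ft_force: [-1.3, 1.0, -0.4]
width: 0.997
t4.20 phi 105.39 x 50.9 y 8.2 z 139.8 w 0.997 F [-1.3  1.  -0.4] tz 0.02 tilt [ 0.022  0.012 -1.   ]  -> d [-1.3 -9.4 79.5] spin 0.89 q7 0.46
```

View pics/s2.png

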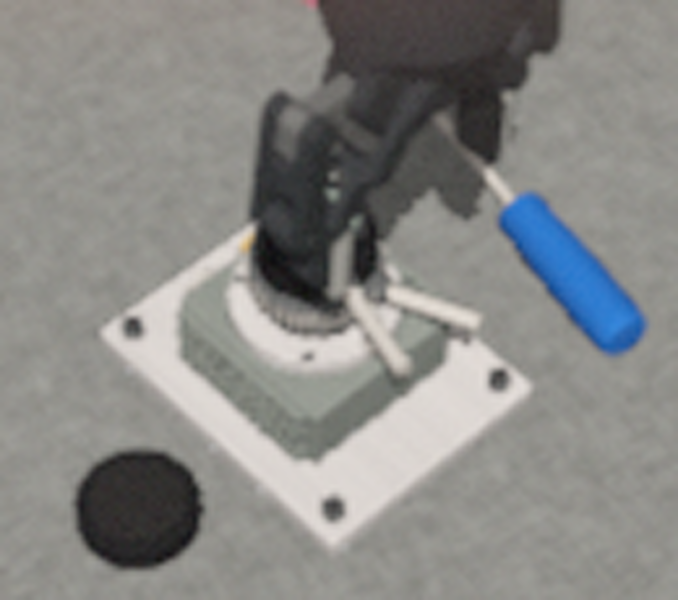

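View pics/t2.png

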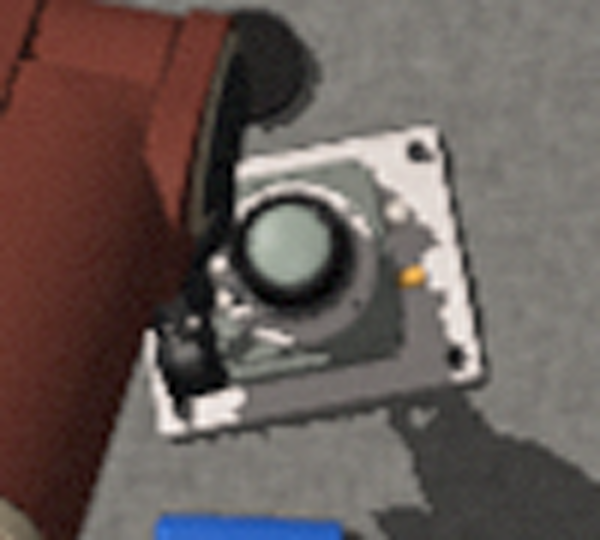

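```bash
python3 -m creep '[0,-1,-5,0,0, 0,0,-4,0,0, 0,0,0,15,0, 0,0,0,15,0, 0,0,0,5,0, 0,0,0,0,0]'; python3 -c "
from h import *
go(104.5,50,0,.06)
S=get_image('scene')
save({'img':cv2.resize(S['img'][215:330,270:400],(678,600),interpolation=2)},'s3.png')
"
```

```text
time: 4.8
tool_pos: [0.5776, 0.0144, 0.1177]
tcp_rot: [0.015, 0.604, 0.797, 0.02]
ft_force: [-0.0, 1.1, -0.9]
width: 1.0
t4.80 phi 105.64 x 48.3 y 7.4 z 117.7 w 1.000 F [-0.   1.1 -0.9] tz -0.05 tilt [ 0.048  0.013 -0.999]  -> d [ 1.7 -9.3 57.4] spin 1.14 q7 0.49
```

View pics/s3.png

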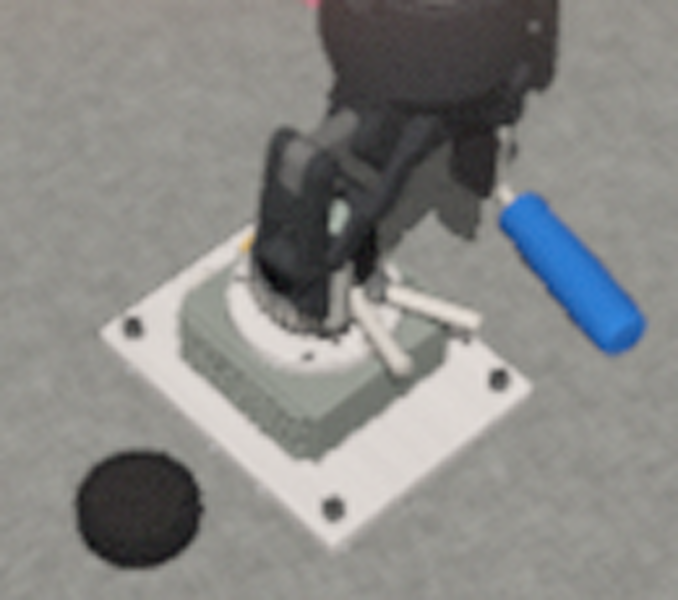

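```bash
python3 -c "
from h import *
s=read_state();print(np.round(s['joint_positions'],3),np.round(s['joint_velocities'],3),np.round(s['joint_efforts'],1))"
python3 -m creep '[0,0,0,0,0]'; python3 -c "
from h import *
go(104.5,50,0,.06)
s=read_state();print(np.round(s['joint_positions'],3),np.round(s['joint_velocities'],3))"
python3 -m creep '[0,0,-5,0,0]'; python3 -c "
from h import *
go(104.5,50,0,.06)
s=read_state();print(np.round(s['joint_positions'],3),np.round(s['joint_velocities'],3))"
```

```text
[-0.242  0.633  0.291  1.814 -0.292  0.687  0.488] [-0.001 -0.005  0.006 -0.012  0.001  0.003 -0.003] [  0.  -41.5   3.5 -12.4  -0.   -0.2   0. ]
time: 4.93
tool_pos: [0.5783, 0.0144, 0.1193]
tcp_rot: [0.016, 0.604, 0.797, 0.02]
ft_force: [0.3, 0.0, 0.2]
width: 1.002
t4.93 phi 105.65 x 48.1 y 8.1 z 119.3 w 1.002 F [0.3 0.  0.2] tz -0.03 tilt [ 0.05   0.014 -0.999]  -> d [  1.9 -10.2  58.9] spin 1.15 q7 0.49
[-0.243  0.631  0.292  1.813 -0.292  0.688  0.488] [-0.004 -0.021  0.003 -0.008  0.002  0.007  0.002]
time: 5.02
tool_pos: [0.5749, 0.0134, 0.1202]
tcp_rot: [0.017, 0.604, 0.797, 0.022]
ft_force: [0.0, 0.4, 0.1]
width: 1.001
t5.02 phi 105.71 x 48.1 y 4.5 z 120.2 w 1.001 F [0.  0.4 0.1] tz 0.03 tilt [ 0.053  0.014 -0.998]  -> d [ 2.  -6.8 59.9] spin 1.21 q7 0.49
[-0.242  0.625  0.291  1.825 -0.292  0.679  0.491] [ 0.019 -0.094 -0.004  0.186  0.004 -0.095  0.046]
```

```bash
sed -i 's|d=p\[:2\]-ax|p=p-0.02*M[:,2]; d=p[:2]-ax|; s|t=np.r_\[AX+(xc\*u+yc\*v)/1e3,z\]|t=np.r_[AX+(xc*u+yc*v)/1e3,z+.02]|' h.py; python3 -c "
from h import *
go(104.5,50,0,.06)"
```

```text
t5.02 phi 105.71 x 48.1 y 3.5 z 140.2 w 1.001 F [0.  0.4 0.1] tz 0.03 tilt [ 0.053  0.014 -0.998]  -> d [ 1.9 -5.7 60. ] spin 1.21 q7 0.49
```

```bash
python3 -m creep '[0,1,-4,30,1, 0,1,-4,32,0]'; python3 -c "
from h import *
go(104.5,50,0,.06)
s=read_state();print(np.round(s['joint_positions'],3),np.round(s['joint_velocities'],3))
S=get_image('scene')
save({'img':cv2.resize(S['img'][215:330,270:400],(678,600),interpolation=2)},'s4.png')
go(104.5,50,0,.06)
"
```

```text
time: 5.18
tool_pos: [0.5764, 0.0133, 0.065]
tcp_rot: [0.024, 0.611, 0.791, 0.028]
ft_force: [0.4, 0.9, -0.2]
width: 1.001
t5.18 phi 104.66 x 47.8 y 3.7 z 85.0 w 1.001 F [ 0.4  0.9 -0.2] tz -0.04 tilt [ 0.072  0.014 -0.997]  -> d [ 2.2 -3.9  4.7] spin 0.16 q7 0.52
[-0.213  0.701  0.247  1.877 -0.341  0.531  0.518] [ 0.215  0.495 -0.329  0.273 -0.265 -0.916  0.254]
t5.23 phi 104.68 x 48.9 y -0.5 z 78.9 w 1.001 F [-1.7  0.  -3.7] tz 0.06 tilt [ 0.061  0.013 -0.998]  -> d [ 1.1  0.7 -1. ] spin 0.18 q7 0.52
```

View pics/s4.png

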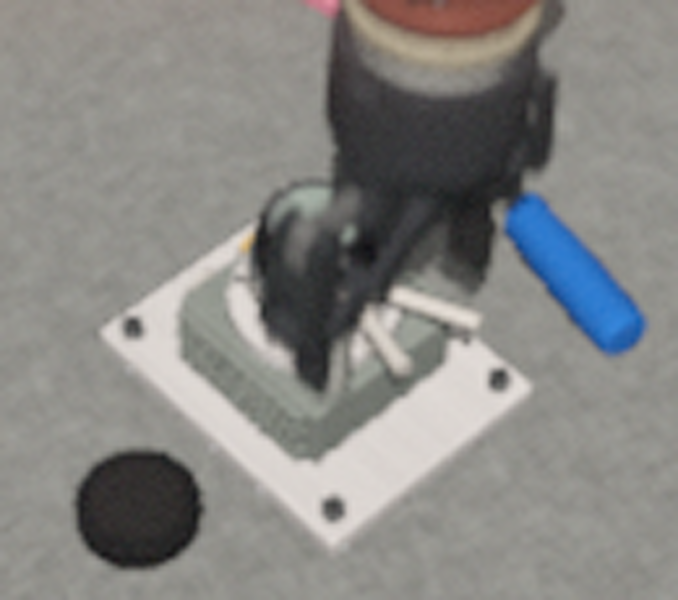

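```bash
python3 -m creep '[75,1,1,-1,0]' 20; python3 -c "
from h import *
get_image('scene');get_image('scene');get_image('scene')
go(110,50,0,.06)
"
```

```text
time: 5.32
tool_pos: [0.571, 0.0141, 0.0591]
tcp_rot: [0.019, 0.611, 0.791, 0.023]
ft_force: [0.3, 0.5, -0.4]
width: 0.881
t5.47 phi 104.69 x 49.7 y 1.3 z 81.3 w 0.706 F [ 1.   0.3 -0.1] tz -0.02 tilt [ 0.063  0.013 -0.998]  -> d [ 0.1 -6.   0.9] spin -5.31 q7 0.52
```

```bash
python3 -m creep '[75,0,-6,1,-5]'; python3 -c "
from h import *
get_image('scene');get_image('scene')
go(116,50,0,.06)
"
```

```text
time: 5.55
tool_pos: [0.5701, 0.0136, 0.0617]
tcp_rot: [0.024, 0.574, 0.818, 0.025]
ft_force: [1.8, 0.3, -0.9]
width: 0.705
t5.65 phi 109.67 x 49.4 y 1.0 z 81.8 w 0.706 F [ 1.1  1.5 -0.3] tz -0.01 tilt [ 0.067  0.014 -0.998]  -> d [ 0.3 -6.6  1.4] spin -6.33 q7 0.58
```

```bash
python3 -m creep '[75,0,-7,2,-6]'; python3 -c "
from h import *
get_image('scene');get_image('scene')
go(122,50,0,.06)
"
```

```text
time: 5.73
tool_pos: [0.5664, 0.0111, 0.0615]
tcp_rot: [0.028, 0.532, 0.846, 0.026]
ft_force: [1.6, 0.6, 2.6]
width: 0.706
t5.83 phi 115.52 x 48.7 y 0.6 z 81.2 w 0.706 F [2.  0.4 0.5] tz -0.07 tilt [ 0.071  0.014 -0.997]  -> d [ 1.  -6.3  0.7] spin -6.48 q7 0.66
```

```bash
python3 -m creep '[75,1,-6,1,-6]'; python3 -c "
from h import *
get_image('scene');S=get_image('scene')
save({'img':cv2.resize(S['img'][215:330,270:400],(678,600),interpolation=2)},'s5.png')
go(122,50,0,.06)
"
```

```text
time: 5.92
tool_pos: [0.5618, 0.0088, 0.0613]
tcp_rot: [0.031, 0.489, 0.872, 0.025]
ft_force: [2.5, -1.4, -0.6]
width: 0.709
t6.02 phi 121.28 x 49.2 y 0.6 z 80.9 w 0.707 F [2.2 0.1 0.9] tz -0.06 tilt [ 0.074  0.014 -0.997]  -> d [ 0.8 -1.2  0.8] spin -0.72 q7 0.73
```

View pics/s5.png

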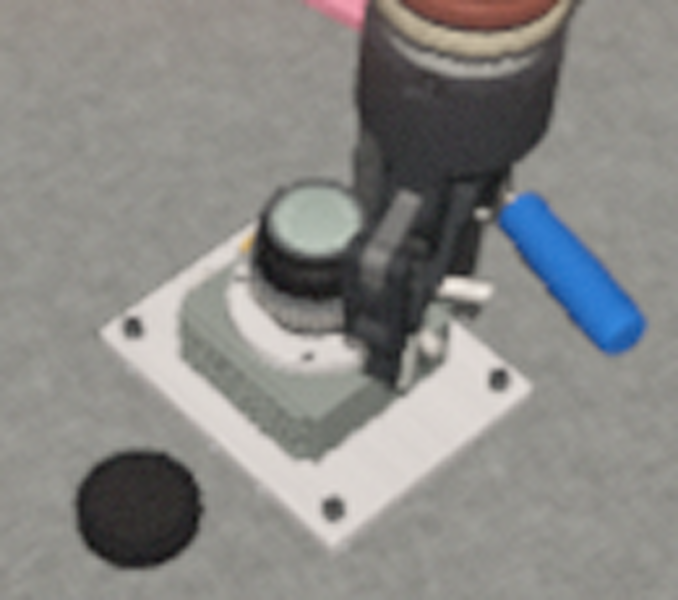

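```bash
python3 -c "
from h import *
S=get_image('scene')
im=cv2.resize(S['img'][245:305,325:385],(600,600),interpolation=cv2.INTER_CUBIC)
save({'img':im},'s6.png')
def c(X): q=proj(S,X); return np.round([(q[0]-325+.5)*10-.5,(q[1]-245+.5)*10-.5])
for ax in (AX,AX+[.0015,.0015]):
  for b in (94,97,100.3,103): f=np.radians(b); print(b,c([ax[0]+.073*np.cos(f),ax[1]+.073*np.sin(f),.09]))
  for b in (133,136,139,142): f=np.radians(b); print('r',b,c([ax[0]+.073*np.cos(f),ax[1]+.073*np.sin(f),.074]))
f=np.radians(100.3);print('idx',c([AX[0]+.052*np.cos(f),AX[1]+.052*np.sin(f),.057]))
"
```

```text
94 [271. 375.]
97 [285. 366.]
100.3 [300. 355.]
103 [312. 346.]
r 133 [388. 269.]
r 136 [392. 256.]
r 139 [394. 242.]
r 142 [395. 228.]
94 [269. 383.]
97 [283. 374.]
100.3 [298. 363.]
103 [310. 354.]
r 133 [387. 277.]
r 136 [390. 263.]
r 139 [392. 249.]
r 142 [393. 236.]
idx [223. 390.]
```

View pics/s6.png

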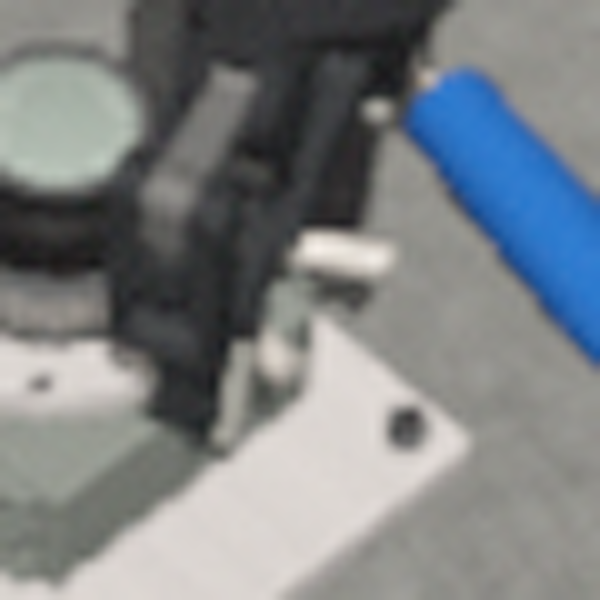

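```bash
python3 -m creep '[75,1,-3,1,-3]'; python3 -c "
from h import *
get_image('scene');get_image('scene')
S=get_image('scene')
im=cv2.resize(S['img'][245:305,325:385],(600,600),interpolation=cv2.INTER_CUBIC)
save({'img':im},'s7.png')
go(124,50,0,.06)
"
```

```text
time: 6.15
tool_pos: [0.5588, 0.0079, 0.0604]
tcp_rot: [0.031, 0.469, 0.883, 0.024]
ft_force: [1.9, -0.3, 1.9]
width: 0.708
t6.30 phi 124.00 x 49.8 y 0.8 z 80.0 w 0.711 F [ 2.1 -0.1  1.5] tz -0.08 tilt [ 0.075  0.014 -0.997]  -> d [ 0.2 -0.7 -0.1] spin -0.00 q7 0.76
```

View pics/s7.png

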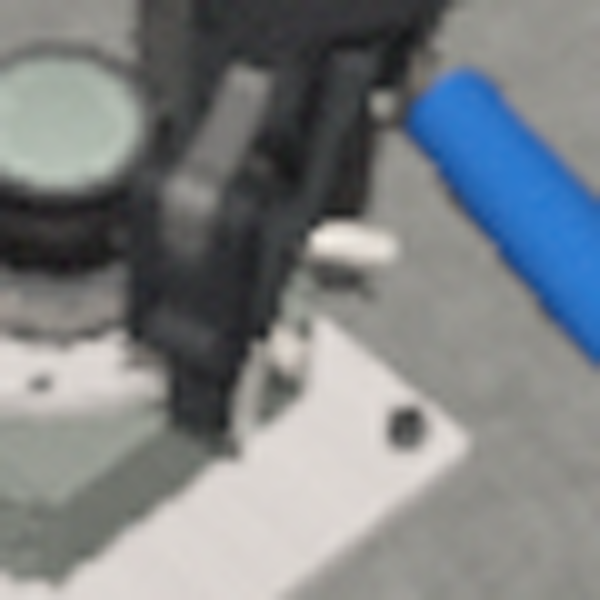

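```bash
python3 -m creep '[86,0,2,0,2, 98,0,2,0,2]'; python3 -c "
from h import *
get_image('scene');get_image('scene')
go(117,50,0,.062)
"
```

```text
time: 6.47
tool_pos: [0.5596, 0.0104, 0.06]
tcp_rot: [0.027, 0.503, 0.864, 0.024]
ft_force: [-0.0, -0.6, 0.0]
width: 0.617
t6.57 phi 119.68 x 50.7 y -0.2 z 79.7 w 0.615 F [ 0.3  0.  -0.2] tz 0.05 tilt [ 0.071  0.014 -0.997]  -> d [-0.8  2.8 -2. ] spin 2.68 q7 0.71
```

```bash
python3 -m creep '[109,-1,2,-1,1, 120,0,2,-1,2]'; python3 -c "
from h import *
get_image('scene');S=get_image('scene')
im=cv2.resize(S['img'][245:305,325:385],(600,600),interpolation=cv2.INTER_CUBIC)
save({'img':im},'s8.png')
go(114.5,50,0,.062)
"
```

```text
time: 6.73
tool_pos: [0.5606, 0.0118, 0.0611]
tcp_rot: [0.023, 0.526, 0.85, 0.023]
ft_force: [-0.6, -1.6, -3.0]
width: 0.53
t6.83 phi 116.61 x 51.5 y -1.1 z 81.0 w 0.530 F [-0.6  0.4 -0.7] tz 0.03 tilt [ 0.064  0.015 -0.998]  -> d [-1.6  3.  -0.8] spin 2.11 q7 0.67
```

View pics/s8.png

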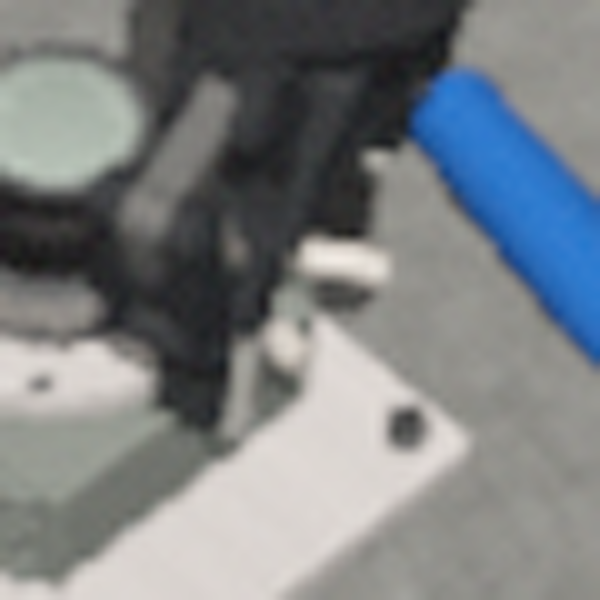

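```bash
python3 -m creep '[129,-1,3,0,1, 138,-1,2.5,-1,1]'; python3 -c "
from h import *
get_image('scene');S=get_image('scene')
im=cv2.resize(S['img'][245:305,325:385],(600,600),interpolation=cv2.INTER_CUBIC)
save({'img':im},'s9.png')
go(112.5,50,0,.062)
"
```

```text
time: 7.0
tool_pos: [0.5632, 0.0134, 0.0615]
tcp_rot: [0.019, 0.54, 0.841, 0.022]
ft_force: [-2.2, 0.4, -3.4]
width: 0.458
t7.10 phi 114.59 x 51.6 y 0.3 z 81.4 w 0.457 F [-1.9  0.6  0. ] tz 0.0 tilt [ 0.057  0.016 -0.998]  -> d [-1.7  1.5 -0.5] spin 2.09 q7 0.64
```

View pics/s9.png

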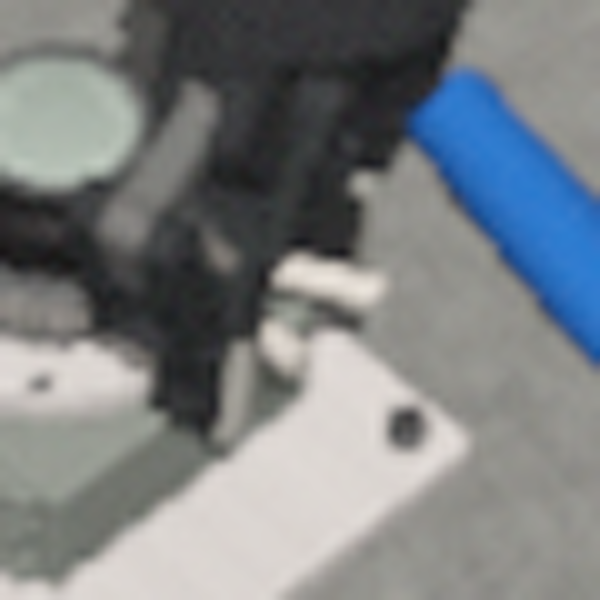

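```bash
python3 -m creep '[145,-1,2,0,1]'; python3 -c "
from h import *
get_image('scene');S=get_image('scene')
go(112.5,50,0,.062)
"
```

```text
time: 7.18
tool_pos: [0.5645, 0.0139, 0.0613]
tcp_rot: [0.018, 0.547, 0.836, 0.022]
ft_force: [-4.0, 1.1, 2.1]
width: 0.427
t7.28 phi 113.59 x 51.4 y 0.9 z 81.2 w 0.434 F [-3.4  1.5  0.1] tz 0.02 tilt [ 0.055  0.017 -0.998]  -> d [-1.4  0.1 -0.8] spin 1.09 q7 0.63
```

```bash
python3 -m creep '[151,-1,0.5,0,1]'; python3 -c "
from h import *
get_image('scene');S=get_image('scene')
im=cv2.resize(S['img'][245:305,325:385],(600,600),interpolation=cv2.INTER_CUBIC)
save({'img':im},'s10.png')
go(112.5,50,0,.062)
"
```

```text
time: 7.37
tool_pos: [0.5654, 0.014, 0.0614]
tcp_rot: [0.017, 0.555, 0.832, 0.022]
ft_force: [-3.6, 3.6, 3.1]
width: 0.409
t7.47 phi 112.62 x 51.4 y 0.8 z 81.4 w 0.410 F [-3.3  2.8  2.6] tz 0.09 tilt [ 0.054  0.018 -0.998]  -> d [-1.4 -0.7 -0.7] spin 0.12 q7 0.62
```

View pics/s10.png

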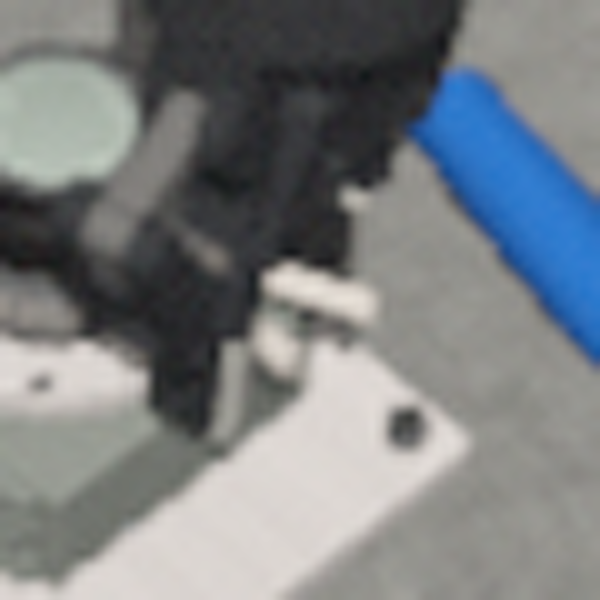

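```bash
cat > ov.py <<'E'
from h import *
import sys
def overlay(S,bs,rs,name,x0=340,y0=255,n=32,k=18):
    im=cv2.resize(S['img'][y0:y0+n,x0:x0+n],(n*k,n*k),interpolation=cv2.INTER_CUBIC)
    raw=im.copy()
    def c(X): q=proj(S,X); return (int((q[0]-x0+.5)*k-.5),int((q[1]-y0+.5)*k-.5))
    def circ(b,z,col,r=.073):
        f=np.radians(b);u=np.array([np.cos(f),np.sin(f),0]);v=np.array([-np.sin(f),np.cos(f),0]);o=np.r_[AX,z]+r*u
        pts=np.array([c(o+.004*(np.cos(t)*v+np.sin(t)*np.array([0,0,1]))) for t in np.linspace(0,6.28,24)])
        cv2.polylines(im,[pts],True,col,1)
        for s in(-.004,.004): cv2.line(im,c(o+s*v),c(o+s*v-.03*u),col,1)
    for b,col in bs: circ(b,.09,col)
    for b,col in rs: circ(b,.074,col)
    # (raw and overlay stacked side by side if it fits)
    w=cv2.resize(np.hstack([raw,im]),(800,400),interpolation=cv2.INTER_AREA)
    save({'img':w},name)
if __name__=="__main__":
    S=get_image('scene')
    overlay(S,[(97,(255,0,0)),(100.3,(0,255,0))],[(124,(0,0,255))],sys.argv[1])
E
python3 ov.py o1.png
```

```text
(no output)
```

View pics/o1.png

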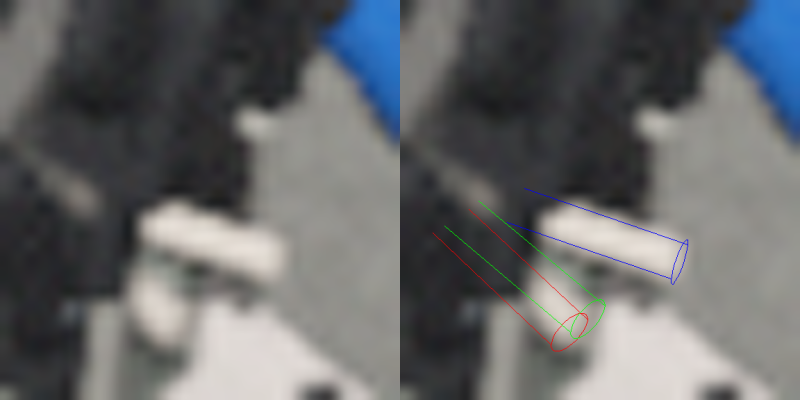

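```bash
cat > av.py <<'E'
from ov import *
def avg(n=6,nm='scene'):
    L=[get_image(nm) for _ in range(n)]
    S=dict(L[-1]); S['img']=np.clip(np.mean([l['img'].astype(float) for l in L],0),0,255).astype(np.uint8); return S
if __name__=="__main__":
    b0,r0,name=float(sys.argv[1]),float(sys.argv[2]),sys.argv[3]
    S=avg(); np.save('/tmp/'+name+'.npy',S['img'])
    overlay(S,[(b0,(0,255,0))],[(r0,(0,0,255))],name,x0=344,y0=262,n=24,k=25)
    go(112.5,50,0,.062)
E
python3 av.py 99 124 o2.png
```

```text
t7.82 phi 112.65 x 51.4 y 0.8 z 81.3 w 0.412 F [-3.4  3.3  3. ] tz 0.11 tilt [ 0.054  0.018 -0.998]  -> d [-1.4 -0.6 -0.7] spin 0.15 q7 0.62
```

View pics/o2.png

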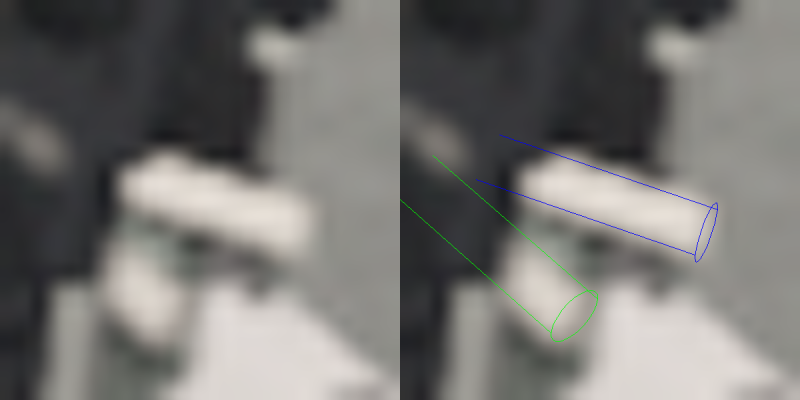

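```bash
python3 - <<'E'
from ov import *
S=get_image('scene'); S=dict(S); S['img']=cv2.cvtColor(cv2.imread('pics/scene1.png'),cv2.COLOR_BGR2RGB)
overlay(S,[(85,(0,255,0))],[(124,(0,0,255))],'o3.png',x0=338,y0=265,n=26,k=23)
T=dict(get_image('top')); T['img']=cv2.cvtColor(cv2.imread('pics/top1.png'),cv2.COLOR_BGR2RGB)
overlay(T,[(85,(0,255,0))],[(124,(0,0,255))],'o4.png',x0=272,y0=230,n=36,k=16)
E
```

```text
(no output)
```

View pics/o3.png

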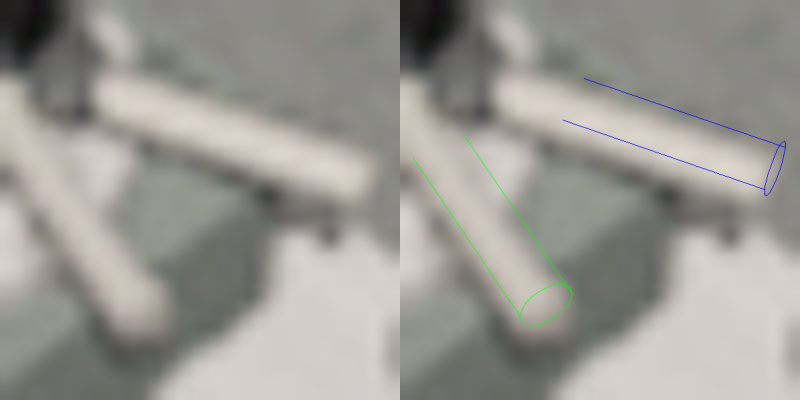

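View pics/o4.png

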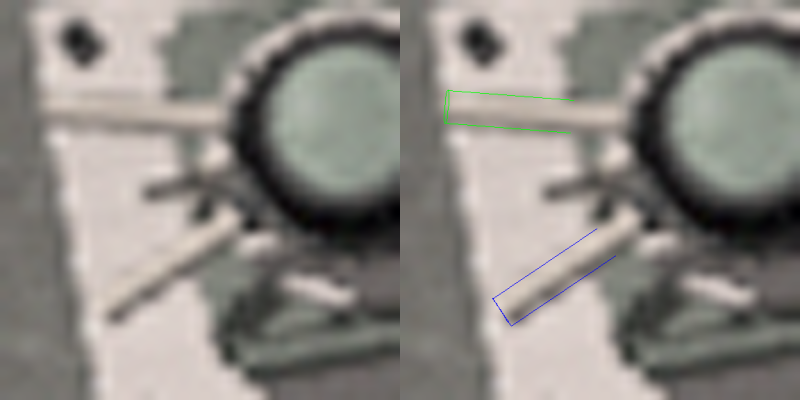

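```bash
python3 -m creep '[158,0,-0.5,0,0]'; python3 av.py 100.3 124 o5.png
```

```text
time: 8.0
tool_pos: [0.5662, 0.0146, 0.0617]
tcp_rot: [0.018, 0.554, 0.832, 0.023]
ft_force: [-0.7, 2.5, 0.6]
width: 0.383
t8.30 phi 112.67 x 51.6 y 1.5 z 81.7 w 0.383 F [-0.1  5.   2.5] tz 0.04 tilt [ 0.056  0.019 -0.998]  -> d [-1.6 -1.4 -0.4] spin 0.17 q7 0.62
```

View pics/o5.png

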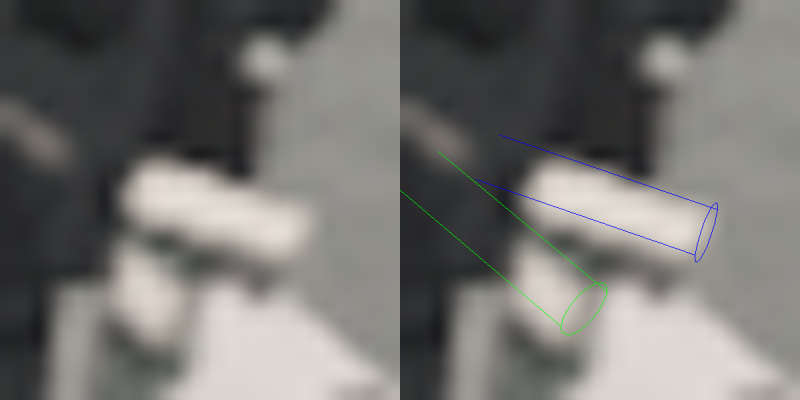

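```bash
python3 -m creep '[164,0,-0.5,0,0]'; python3 -c "
from h import *
get_image('scene');get_image('scene')
go(112.5,50,0,.062)"
```

```text
time: 8.38
tool_pos: [0.5664, 0.0148, 0.062]
tcp_rot: [0.019, 0.554, 0.832, 0.024]
ft_force: [-0.7, 3.8, 1.6]
width: 0.362
t8.48 phi 112.68 x 51.8 y 1.8 z 81.9 w 0.364 F [-0.   5.7  3.1] tz 0.04 tilt [ 0.058  0.019 -0.998]  -> d [-1.8 -1.6 -0.2] spin 0.18 q7 0.62
```

```bash
python3 -m creep '[170,0,0,0,0]'; python3 -c "
from h import *
get_image('scene');get_image('scene');get_image('scene')
go(112.5,50,0,.062)"
```

```text
time: 8.57
tool_pos: [0.5666, 0.0151, 0.0621]
tcp_rot: [0.019, 0.554, 0.832, 0.024]
ft_force: [-1.6, 4.7, 2.9]
width: 0.339
t8.72 phi 112.68 x 52.0 y 2.1 z 82.1 w 0.339 F [-0.8  6.1  3.3] tz -0.02 tilt [ 0.058  0.02  -0.998]  -> d [-2. -2. -0.] spin 0.18 q7 0.62
```

```bash
python3 -m creep '[176,0,0.7,0,0]'; python3 -c "
from h import *
get_image('scene');get_image('scene');get_image('scene')
go(112.5,50,0,.062)"
```

```text
time: 8.8
tool_pos: [0.5667, 0.0152, 0.0621]
tcp_rot: [0.018, 0.554, 0.832, 0.024]
ft_force: [-2.3, 4.0, 3.6]
width: 0.339
t8.95 phi 112.67 x 52.0 y 2.4 z 82.1 w 0.334 F [-1.5  4.2  4.4] tz -0.11 tilt [ 0.057  0.02  -0.998]  -> d [-2.  -2.2 -0. ] spin 0.17 q7 0.62
```

```bash
python3 -m creep '[184,0,0,0,0]'; python3 av.py 100.3 121 o6.png; python3 -c "
from h import *
get_image('scene');get_image('scene');get_image('scene')
go(112.5,50,0,.062)"
```

```text
time: 9.03
tool_pos: [0.5668, 0.0152, 0.0622]
tcp_rot: [0.018, 0.554, 0.832, 0.024]
ft_force: [-0.5, 5.4, 3.3]
width: 0.334
t9.33 phi 112.67 x 52.1 y 2.4 z 82.1 w 0.337 F [-1.7  4.1  3.5] tz -0.06 tilt [ 0.057  0.02  -0.998]  -> d [-2.1 -2.2 -0. ] spin 0.17 q7 0.62
t9.48 phi 112.66 x 52.1 y 2.4 z 82.1 w 0.336 F [-1.3  4.3  4. ] tz -0.04 tilt [ 0.057  0.02  -0.998]  -> d [-2.1 -2.2 -0. ] spin 0.16 q7 0.62
```

View pics/o6.png

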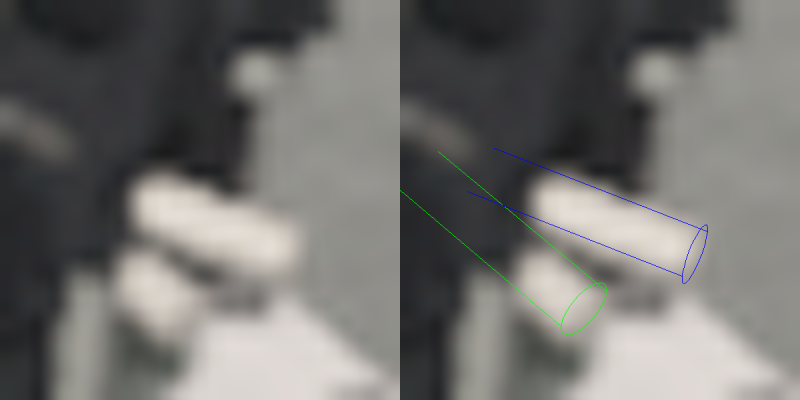

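Width has stalled at 0.336 (commanded 0.278), so the full 20 N on about 62 mm is on the ring. Image and finger estimates both put the barrel pin at about 100.5° against the index at 100.3°. I'm releasing now.

```bash
python3 -m creep '[0,0,0,0,0, 0,0,0,0,0, 0,0,0,0,0, 0,0,0,0,0]'; python3 -c "
from h import *
get_image('scene')
go(112.5,50,0,.1)"; python3 av.py 100.3 121 o7.png
```

```text
time: 9.82
tool_pos: [0.569, 0.0072, 0.0615]
tcp_rot: [0.024, 0.556, 0.831, 0.021]
ft_force: [0.4, 0.0, 0.7]
width: 0.884
t9.87 phi 112.37 x 43.8 y 1.0 z 81.5 w 0.960 F [ 0.4 -1.  -0.1] tz -0.02 tilt [ 0.063  0.009 -0.998]  -> d [  5.5   1.3 -38.6] spin -0.13 q7 0.62
t10.17 phi 112.50 x 45.9 y 1.4 z 81.5 w 0.997 F [-0.4  0.5  0.4] tz -0.01 tilt [ 0.062  0.011 -0.998]  -> d [ 4.1 -1.3 -0.6] spin -0.00 q7 0.62
```

View pics/o7.png

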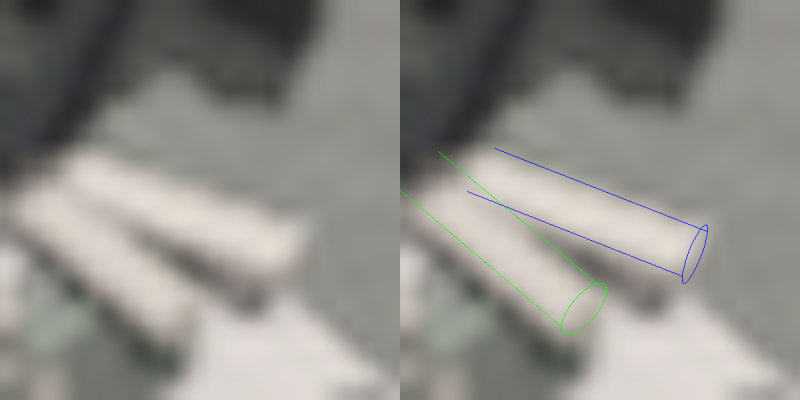

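```bash
python3 -m creep '[0,2,-1,-20,0, 0,0,0,-35,0, 0,0,0,-40,0, 0,0,0,-40,0, 0,30,0,-20,0, 0,40,0,0,0, 0,40,0,0,0, 0,40,0,0,0]'; python3 -m creep '[0,40,0,0,0, 0,40,0,0,0, 0,40,0,0,0, 0,40,0,0,0, 0,0,0,0,0]'; python3 - <<'E'
from av import *
S=avg();T=avg(6,'top')
overlay(S,[(100.3,(0,255,0))],[(121,(0,0,255))],'o8.png',x0=338,y0=262,n=26,k=23)
overlay(T,[(100.3,(0,255,0))],[(121,(0,0,255))],'o9.png',x0=272,y0=230,n=36,k=16)
save(T,'top9.png');save(S,'scene9.png'); np.save('/tmp/T.npy',T['img']); np.save('/tmp/S.npy',S['img'])
E
```

```text
time: 10.83
tool_pos: [0.5039, 0.1395, 0.2224]
tcp_rot: [0.027, 0.565, 0.824, 0.022]
ft_force: [0.3, 1.0, 0.3]
width: 1.003
time: 11.25
tool_pos: [0.4376, 0.3055, 0.2207]
tcp_rot: [0.025, 0.559, 0.828, 0.026]
ft_force: [-0.7, 0.5, -0.3]
width: 1.0
```

View pics/o8.png

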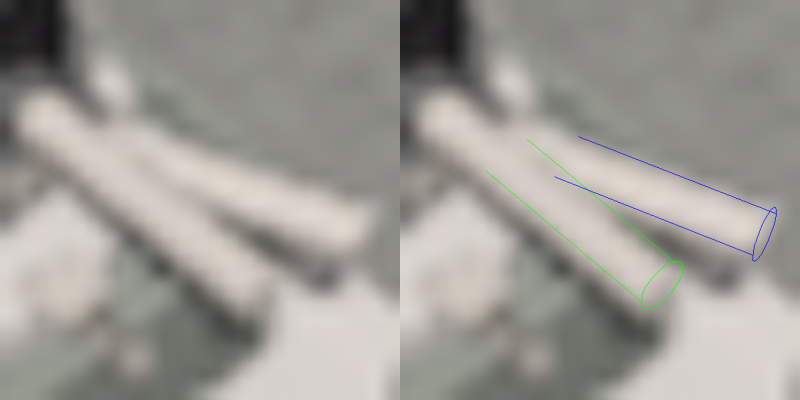

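View pics/o9.png

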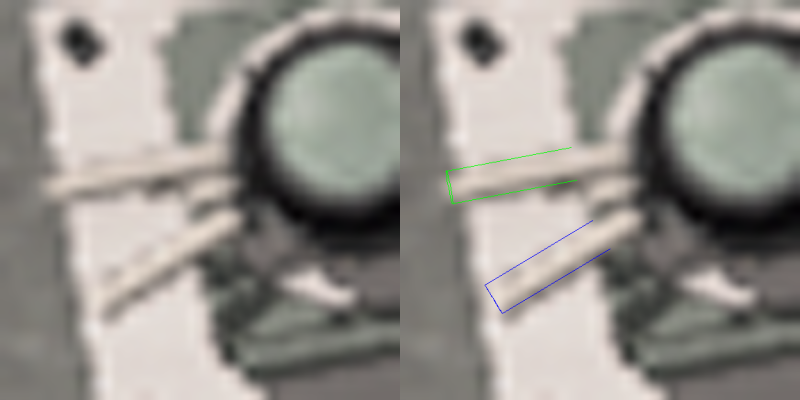

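View pics/scene9.png

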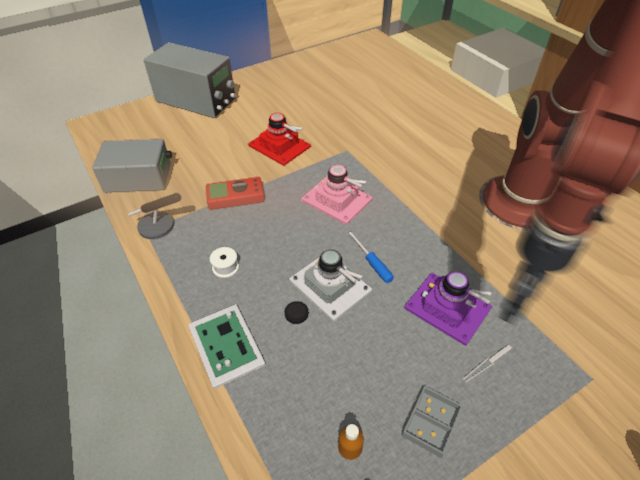

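The final views show:
- **Top view:** the barrel pin lies on the 100.3° overlay, over the pointer that showed near (286,247).
- **Ring pin:** it is about 22° counter-clockwise of the barrel pin.
- **Scene view:** the lens cap at (296,312), the driver at (378,262) and the other items have not moved, and the gripper is clear.

I'm handing the job in.

```bash
python3 -c "
from plant import *
s=read_state();print(s['time'],s['ft_force'],max(abs(s['joint_velocities'])))
print(close_job())"
```

```text
11.85 [-0.21310292 -0.46971079 -0.7656164 ] 0.005329612520896081
the job is handed in; nothing more can be done
None
```

I turned the grey camera's barrel by its upper pin, carrying the ring along, until the pin stood over the index pointer. With the fingers outside both pins, I then squeezed the ring pin clockwise at 20 N while one finger held the barrel pin. I opened the gripper, drew back and handed in at 11.9 s.

**Barrel:** after release, both views put its pin at about 100–100.5°, against an index direction of 100.3°. That is within about 1°, which is as fine as the pictures resolve.

**Lock ring:** the fingers stalled at width 0.336 when told to close to 0.278, so I take the full grip to be on the pin. 20 N at about 62 mm from the axis is roughly 1.25 N m, or about 0.11 rad past contact, inside the 0.06–0.20 window. I could not measure that angle directly. Pin separation went from about 39° to 22° in the pictures, which is consistent with it but only brackets it at about 0.04–0.14 rad (give or take 0.02).

**What disagreed or drifted:**
- Finger-based and picture-based angles differed by up to 2.5° at one point. A 0.7-pixel offset in the scene camera and about 1 mm per side in the gripper opening would account for it.
- At the start of the squeeze the barrel seemed to drift about 1–2° clockwise with the ring. I brought it back before the final tightening.
- The tool picked up about 3–4° of tilt during the work.
- On release the tool sprang about 8 mm inward, touching nothing as far as I could see. The pins did not move.

In the last scene view the lens cap, driver and other bench items look unmoved.

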